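Set the camera stand's column to its mark and lock it

ROBOT

A 6-joint arm with a two-finger parallel gripper is mounted at the origin on a cart in front of the work surface, level with it; the furniture and walls round the work are solid. World frame = base frame: x ahead of the robot, y to its left, z up, the work surface at z = 0. Lengths are in m, angles in degrees, forces in N, time in s.
With the tool pointing down it reaches from about 0.3 to 0.75 m from the base axis. Payload 8.5 kg.
Tool frame: the origin (TCP) lies midway between the tips of the shut fingers; the grasp point (between the pads) lies 19 mm behind it (env.pinch_z is the z of the grasp point in the tool frame, in m); z points along the fingers, y is the line along which they close (so a half turn about z gives the same grasp; the last joint's range is limited). The gripper opens to 85 mm and grips with 20 to 120 N. Pads are 22 mm wide; open, the fingers measure 114 mm over their backs; the gripper's body (76 mm by 85 mm) begins 54 mm behind the grasp point. The pads swing forward as they close: fully open they stand 13 mm farther back than shut.
Start: joints at [58.826, 21.807, 74.336, -0, 83.858, -12.336], TCP at [0.178, 0.521, 0.231] pointing down, gripper open.
Joint ranges: [-178.18, 178.18], [-50.72, 133.34], [12.68, 142.11], [-81.47, 261.47], [9.98, 163.14], [-165.26, 165.26]. Speed limits (degrees/s): [136.94, 136.94, 180, 180, 180, 180].

INTERFACE

Orientations are given as a 3x3 rotation matrix whose columns are the frame's x, y, z axes.
In Python, from rig import env gives the robot as it stands.
- The arm moves only by the tool arm_command, never from a script. Its argument "deltas" is a list of rows, each an object of numbers: "rx", "ry", "rz": the turn, a rotation vector about the tool's x, y, z in rad; "dx", "dy", "dz": the shift along the tool's x, y, z in m; "fingers": the finger opening in m, from 0 to 0.0854. In form: [{"rx": .., "ry": .., "rz": .., "dx": .., "dy": .., "dz": .., "fingers": ..}, ...]. A call has 1 to 12 rows; each row shifts and turns the commanded pose from where the row before left it, along the tool's axes as they then stand; what a row does not reach is not made up. A row lasts 1/10 s, in which the tool goes at most 50 mm and 8.59 degrees, less where a joint would pass 70% of its speed; a pose out of reach is approached as far as the arm can. A call is refused whole if a number of a shift passes 0.05 or a number of a turn 0.15, either way. A call with a gripper value outside its range is refused whole. The fingers move at their own pace and stop on an object; "squeeze" is the grip in N (left out, the last holds). Time passes only in rows, so rows that do not move let the fingers close. It gives the time, the measured TCP pose, the force, the opening and the grip force at its end, in the units of the state.
- env.observe(): the state, without advancing time (a new reading comes with each control period).
- env.get_image(name): name is "scene" or "side" or "wrist"; returns a dict with "color" (480x640x3 uint8, blue, green, red), "camera_matrix" (3x3 intrinsics, pixels), "eye" and "orientation" of the camera in the world. Camera axes: x right, y up, looking along -z (the intrinsics and any distortion apply to the point x, -y, -z); pixel columns grow to the right and rows downward; lengths in m; the calibration is good to about 2 mm. The wrist camera is an equidistant fisheye: a pixel r from the principal point sees the ray r / f radians off the axis. A picture is of the moment at which its call begins. There is no depth.
- env.close_job(): hands the job in; it is judged then, once.
Trained networks look in a picture, given as the dict that the camera call returned (one of the last four; its "shot" number tells which), for a name from the list of things; names that differ only in an ending like _2 or _b are one class to them, and where a whole thing is asked for, a point or a joint stands for the part that bears it (a point fixed in the world has none). Each returns a list of dicts, best first, with "p" (0 to 1); they miss things now and then, are a little off and sometimes report something else, mostly with a low value. They report only what shows in the picture. A call takes as long as a camera call. They do not tell look-alikes from the thing itself.
- env.look_for(query, picture): "box" ([left, top, right, bottom] in pixels, round what is visible of it).
- env.tip_of(query, picture): "location" ([column, row] in pixels: a listed point, or the origin of a listed thing).
The state is a dict: "time_s": time; "q": joint angles; "qvel": joint speeds; "joint_efforts": joint torques, N m; "position": TCP position; "tool_rot": TCP orientation; "ft_force": force on the tool from outside, world axes, zero at the start; "wrist_torque": the same for the moment, N m; "grip_width": finger opening in m; "gripper_force": force on a finger pad.
Only numpy, scipy, OpenCV 4.12 (cv2) and the standard library are available. Lean on these libraries where they do the work, as an engineer would, in place of code of your own. Each camera call takes 0.05 s, during which the arm holds its last target. There are 200 camera calls.

TASK

Lift the camera stand's upper column off its two-pronged hook and lower it into the collar of the weighted stand until its orange band is at the collar's top edge. Keep hold of the column's head at that height (it would drop if let go) while you swing the red cam lever clockwise, seen from above, fully home: turn the gripper about the column so that a finger pushes the lever's upright tab round. Finish still holding the column with its band at the edge and the lever closed, and leave the other things on the desk alone.

Things in the scene. Friction and masses are not known exactly. Their poses are not given: they have to be found in the camera images.
- column: loose round upper section, 0.16 kg; origin at the foot's end, z up. Bright rod 16 mm thick, foot tapering to 10 mm over its last 10 mm; orange band 8 mm tall centred at z = 60 mm; shoulder disc 34 mm wide, underside at 75; ribbed black rubber head 36 mm wide from 79 to 113 (grip here), small screw to 125. Hangs upright by its shoulder on the hook's prongs; once gripped it turns with the gripper
- head (a point): centre of the column's rubber head, 95 mm above the foot's end and 20 mm above the shoulder's underside: grip here from above
- mark (a point): centre of the orange band on the column, 60 mm above the foot's end; the band reaches 4 mm above and below
- stand: lower half of the camera stand, does not move: round black foot 132 mm wide and 14 mm tall, upright black tube with the cam-lock collar on top. Origin under its centre on the desk. The bore is 19 mm wide, open at the top, 105 mm above the desk, and closed 14 mm above it: a column let go before it is locked drops 31 mm below its mark
- stand_mouth (a point): centre of the collar's top edge (mouth of the bore), 105 mm above the desk
- lock_lever (a joint): angle of the cam lever about the tube's upright axis, rad: 0 = fully open, 0.9 = fully closed at its stop; grows as the lever swings clockwise seen from above. Moves against light friction (3 to 8 N at the tab) and stays where it is left. As it closes, three jaws in the collar clamp the rod
- lever_tab (a point): middle of the exposed part of the lever's upright red thumb tab. The tab is a plate standing radially, from 20 to 46 mm from the tube's axis, 7 mm thick, its top 40 mm above the collar's top edge, so 25 mm above the column's shoulder when the band is at the edge: a finger that grips the head beside it meets it when turned about the tube's axis. Start anticlockwise of it
- hook_stand: the hook, does not move: wooden foot 105 x 100 x 12 mm, origin under its centre on the desk; steel post 36 mm on its +x side; two level prongs 6 mm thick, 25 mm apart, run from the post to -x, top 133 mm above the desk, tips 49 mm on the -x side turned up to 148 mm. The column hangs about 20 mm on the -x side and comes off straight up, or lifted 20 mm and drawn out to -x
- mouse_main: bystander: black computer mouse, 110 x 62 x 36 mm, loose; origin under its centre
- calculator: bystander: desk calculator, 145 x 100 x 26 mm, loose; origin under its centre
- mug_2: bystander: white mug with a thin line round its rim, 82 x 112 x 94 mm, loose; origin under its centre
- magnifier: bystander: round reading glass with a dark handle, 79 x 178 x 17 mm, lying, loose; origin under its centre
Mind the look-alikes: they are no part of the job. Of the things shaped like the hook_stand, the wooden one is meant.

How it is judged (in metres and radians):
On the way, in this order (a step that is already met when the one before it is completed fails the run):
1. the column is lifted off the hook, held in the fingers (contact force between the fingers and column above 1 N and contact force between column and hook_stand below 0.1 N and height (world z) of column above 0.07 m), for 0.2 s.
2. the column is held in the collar with its band at the top edge while the lever is still open (contact force between the fingers and column above 1 N and z of mark in the frame of stand_mouth between -0.005 and 0.005 m and horizontal distance between mark and stand_mouth below 0.004 m and value of joint lock_lever below 0.4 rad), for 0.2 s.
3. the lever is swung fully closed with the column still held at the band (value of joint lock_lever above 0.82 rad and contact force between the fingers and column above 1 N), for 0.2 s.
At the end, for the whole second after the job is handed in: the lever is within 0.08 rad of its closed stop (0.9), the column stands upright in the collar with the middle of its orange band within 5 mm of the collar's top edge, and the fingers still grip it (more than 1 N), at rest (all of step 3 and z of mark in the frame of stand_mouth between -0.005 and 0.005 m and horizontal distance between mark and stand_mouth below 0.004 m and angle between column's own z axis and vertical below 0.1 rad and linear speed of column below 0.02 m/s); the arm keeps its last pose, push and grip.
It fails at once if the column is let go inside the collar (z of column in the frame of stand_mouth below -0.03 m and horizontal distance between column and stand_mouth below 0.01 m and contact force between the fingers and column below 0.3 N).
It fails at once if the lever is closed with the band away from the collar's top edge (value of joint lock_lever above 0.6 rad and (z of mark in the frame of stand_mouth above 0.008 m or z of mark in the frame of stand_mouth below -0.008 m)).
It fails at once if the mouse, calculator, mug or magnifier is pushed about (distance of any of mouse_main, calculator, mug_2, magnifier from where it was at the start of the episode above 0.02 m).
It also fails if it takes over 54 s, if anything falls off the work surface, if the arm or the gripper's body presses on something with over 40 N, if the wrist force passes 120 N, or if a joint passes its speed limit or range.

## Working session

There is one attempt and no reset: what is moved stays moved. The work goes in short steps, Python scripts to look and compute and a tool call to move; the robot and the scene stay as the last step left them, time stands still between calls to the robot, and variables do not carry over. Pictures are saved under pics/ and viewed, at most 13 in all, crops included, and the job is handed in when it is done.

Besides the shell and the picture viewer there is one more tool, called by a JSON object that holds its "op" and its "data", one argument or row to a line. arm_command: Moves the arm, as the interface text tells. Its arguments: {"type":"object","properties":{"deltas":{"type":"array"},"squeeze":{"type":"number"}},"required":["deltas"]}

```bash
mkdir -p pics; cat > h.py <<'E'
import numpy as np, cv2
from rig import env
def ray(im,px):
    K=np.array(im["camera_matrix"]);x=(px[0]-K[0,2])/K[0,0];y=(px[1]-K[1,2])/K[1,1]
    d=np.array(im["orientation"])@np.array([x,-y,-1.]);return np.array(im["eye"]),d/np.linalg.norm(d)
def atz(im,px,z):
    e,d=ray(im,px);return e+d*(z-e[2])/d[2]
def tri(obs):
    A=np.zeros((3,3));b=np.zeros(3)
    for im,px in obs:
        e,d=ray(im,px);P=np.eye(3)-np.outer(d,d);A+=P;b+=P@e
    p=np.linalg.solve(A,b);return p,[float(np.linalg.norm((np.eye(3)-np.outer(d,d))@(p-e))) for e,d in [ray(*o) for o in obs]]
E
python3 - <<'E'
from h import *
np.set_printoptions(precision=4,suppress=True)
s=env.observe();print(s["time_s"],s["position"],s["tool_rot"],env.pinch_z,s["grip_width"])
for c in ["scene","side"]:
    im=env.get_image(c);cv2.imwrite(f"pics/{c}0.png",im["color"]);print(c,im["eye"],np.array(im["camera_matrix"]).tolist(),[k for k in im])
    for q in ["head","mark","stand_mouth","lever_tab","stand","hook_stand","column"]:
        print(q,[(np.round(r["location"],1).tolist(),round(r["p"],2)) for r in env.tip_of(q,im)][:4])
    for q in ["column","stand","hook_stand","mug_2","mouse_main","calculator","magnifier"]:
        print("box",q,[(np.round(r["box"]).tolist(),round(r["p"],2)) for r in env.look_for(q,im)][:3])
E
```

```text
0.0 [0.1774 0.5203 0.2307] [[-0.9464  0.3229 -0.0008]
 [ 0.3229  0.9464 -0.0013]
 [ 0.0003 -0.0015 -1.    ]] -0.0187 0.08529654349099397
scene [ 0.1421 -0.5205  0.5652] [[444.8898527340845, 0.0, 320.59998722910734], [0.0, 444.8898527340845, 242.69708453335454], [0.0, 0.0, 1.0]] ['color', 'camera_matrix', 'eye', 'orientation', 'shot']
head [([285.6, 232.3], 0.89)]
mark [([284.9, 245.5], 0.84), ([458.1, 303.6], 0.4)]
stand_mouth [([415.7, 323.9], 0.8)]
lever_tab [([393.3, 308.8], 0.89), ([285.7, 229.8], 0.65)]
stand [([412.9, 372.1], 0.84), ([286.3, 272.3], 0.23)]
hook_stand [([279.6, 385.8], 0.87), ([298.0, 291.5], 0.69), ([272.5, 251.4], 0.58)]
column [([289.3, 272.8], 0.77)]
box column [([307.0, 227.0, 358.0, 257.0], 0.57), ([275.0, 218.0, 299.0, 274.0], 0.56)]
box stand [([372.0, 304.0, 451.0, 403.0], 0.72)]
box hook_stand [([270.0, 235.0, 327.0, 310.0], 0.89), ([248.0, 197.0, 304.0, 268.0], 0.68), ([242.0, 310.0, 326.0, 419.0], 0.6)]
box mug_2 [([262.0, 180.0, 302.0, 227.0], 0.8), ([370.0, 304.0, 452.0, 406.0], 0.55)]
box mouse_main [([168.0, 252.0, 217.0, 287.0], 0.7)]
box calcul
[... 369 characters left out ...]
93.0, 331.6], 0.75)]
lever_tab [([279.2, 306.2], 0.87)]
stand [([294.8, 386.4], 0.68)]
hook_stand [([189.5, 344.2], 0.84), ([288.0, 298.6], 0.8), ([309.7, 263.2], 0.7), ([292.3, 334.7], 0.42)]
column [([279.1, 272.4], 0.91)]
box column [([270.0, 215.0, 289.0, 270.0], 0.69)]
box stand [([251.0, 296.0, 338.0, 416.0], 0.94)]
box hook_stand [([286.0, 201.0, 338.0, 274.0], 0.84), ([151.0, 262.0, 230.0, 362.0], 0.62), ([253.0, 227.0, 314.0, 315.0], 0.55)]
box mug_2 [([333.0, 197.0, 375.0, 243.0], 0.65)]
box mouse_main [([206.0, 238.0, 253.0, 262.0], 0.96)]
box calculator [([271.0, 298.0, 309.0, 355.0], 0.6), ([382.0, 337.0, 476.0, 386.0], 0.56)]
box magnifier [([355.0, 254.0, 394.0, 287.0], 0.88)]
```

View pics/scene0.png

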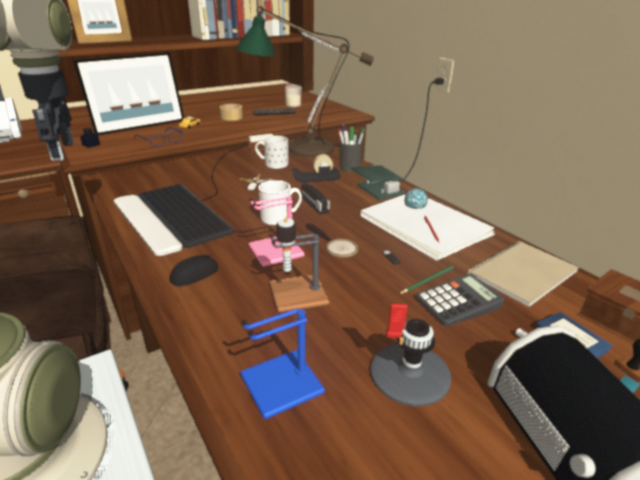

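View pics/side0.png

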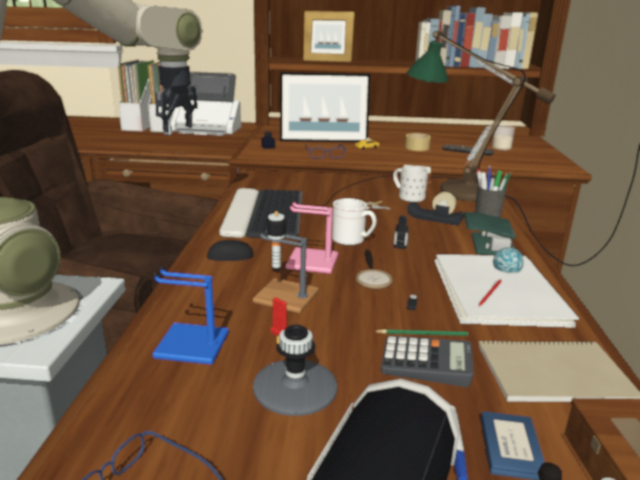

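```bash
python3 - <<'E'
from h import *
np.set_printoptions(precision=4,suppress=True)
a=env.get_image("scene");b=env.get_image("side")
for n,p,q in [("head",(285.6,232.3),(276.8,227)),("mark",(284.9,245.5),(276.1,238.8)),("foot",(289.3,272.8),(279.1,272.4)),("mouth",(415.7,323.9),(293,331.6)),("tab",(393.3,308.8),(279.2,306.2)),("stand",(412.9,372.1),(294.8,386.4)),("hook1",(298,291.5),(288,298.6)),("hook2",(272.5,251.4),(309.7,263.2)),("hook3",(279.6,385.8),(189.5,344.2))]: print(n,*tri([(a,p),(b,q)]))
for n,u in [("mug",(282,222)),("mouse",(192,275)),("calc",(459,303)),("magn",(332,241))]: print(n,atz(a,u,0.01))
x=cv2.resize(a["color"][170:300,200:360],None,fx=4.5,fy=4.5,interpolation=2);cv2.imwrite("pics/crop1.png",x)
E
```

```text
head [0.4881 0.1298 0.1482] [0.0001030542232865254, 0.00010305422328659049]
mark [0.486  0.1301 0.1213] [0.0016580590597253576, 0.0016580590597254632]
foot [0.4934 0.1293 0.0512] [0.0016420084926858554, 0.001642008492685886]
mouth [ 0.555  -0.1623  0.1035] [0.0032907134653749406, 0.0032907134653750864]
tab [ 0.5297 -0.1354  0.1279] [0.0014320592300047172, 0.0014320592300047423]
stand [ 0.5587 -0.1693  0.0056] [0.0011569046435122169, 0.0011569046435121928]
hook1 [ 0.5128  0.1293 -0.006 ] [0.003677742878916696, 0.0036777428789167765]
hook2 [ 0.5424  0.3022 -0.0071] [0.002338350197234879, 0.00233835019723493]
hook3 [ 0.3618 -0.072   0.0004] [0.0006901296151736905, 0.0006901296151737427]
mug [0.6211 0.3982 0.01  ]
mouse [0.3408 0.286  0.01  ]
calc [ 0.7602 -0.0847  0.01  ]
magn [0.6788 0.2486 0.01  ]
```

View pics/crop1.png

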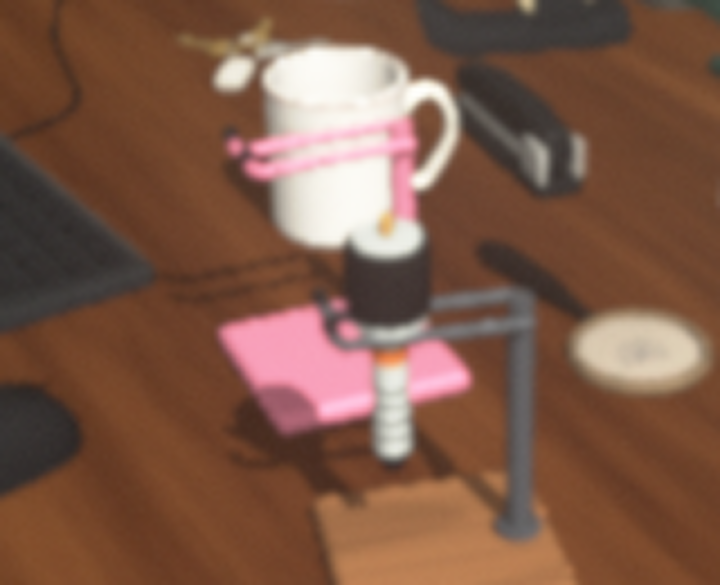

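The column hangs on the wooden hook at scene (298,291). Its grey prongs join the post on the wooden foot, and the orange band is at (285,246). The look-alikes are the blue hook at (280,386) and the pink one at (272,251); the crop confirms the wooden one. The stand with the red tab is at (413,350). Next I move above the column.

{"op": "arm_command", "data": {
  "deltas": [
    {"dx": -0.035, "dy": -0.0224, "dz": -0.003},
    {"dx": -0.035, "dy": -0.0224, "dz": -0.003},
    {"dx": -0.035, "dy": -0.0224, "dz": -0.003},
    {"dx": -0.035, "dy": -0.0224, "dz": -0.003},
    {"dx": -0.035, "dy": -0.0224, "dz": -0.003},
    {"dx": -0.035, "dy": -0.0224, "dz": -0.003},
    {"dx": -0.035, "dy": -0.0224, "dz": -0.003},
    {"dx": -0.035, "dy": -0.0224, "dz": -0.003},
    {"dx": -0.035, "dy": -0.0224, "dz": -0.003},
    {"dx": -0.035, "dy": -0.0224, "dz": -0.003},
    {"dx": -0.035, "dy": -0.0224},
    {"dx": -0.035, "dy": -0.0224}
  ]
}}

```text
invalid input
```

{"op": "arm_command", "data": {
  "deltas": [
    {"dx": 0},
    {"dx": 0},
    {"dx": 0}
  ]
}}

```text
invalid input
```

```bash
cat >> h.py <<'E'
_ray=ray
def ray(im,px):
    K=np.array(im["camera_matrix"])
    if not im.get("fish"): return _ray(im,px)
    u=np.array([(px[0]-K[0,2])/K[0,0],(px[1]-K[1,2])/K[1,1]]);t=np.linalg.norm(u);v=u/max(t,1e-9)*np.sin(t)
    return np.array(im["eye"]),np.array(im["orientation"])@np.array([v[0],-v[1],-np.cos(t)])
def shot(c):
    im=env.get_image(c);im["fish"]=c=="wrist";return im
E
python3 - <<'E'
from h import *
np.set_printoptions(precision=4,suppress=True)
s=env.observe();print(s["time_s"],s["position"],s["tool_rot"],s["q"])
im=shot("wrist");cv2.imwrite("pics/w1.png",im["color"]);print(im["eye"],im["orientation"],im["camera_matrix"])
for q,z in [("head",.153),("stand_mouth",.105),("lever_tab",.125),("stand",0),("hook_stand",0),("column",.058)]:
    for r in env.tip_of(q,im)[:3]: print(q,np.round(r["location"],1),round(r["p"],2),atz(im,r["location"],z))
a=shot("scene");print("post",atz(a,(315.1,286.7),.012))
E
```

```text
1.6 [0.1776 0.5205 0.2313] [[-0.9464  0.3229  0.    ]
 [ 0.3229  0.9464 -0.    ]
 [-0.     -0.     -1.    ]] [ 58.8257  21.8067  74.3345  -0.002   83.8592 -12.3365]
[0.106  0.5441 0.374 ] [[ 0.323  -0.9037 -0.2809]
 [ 0.9464  0.3088  0.0946]
 [ 0.0013 -0.2964  0.9551]] [[371.6483   0.     321.2536]
 [  0.     371.6483 236.8492]
 [  0.       0.       1.    ]]
hook_stand [162.2 460.9] 0.68 [0.5039 0.1252 0.    ]
hook_stand [ 43.9 410.4] 0.58 [ 0.3646 -0.0729  0.    ]
post [0.5427 0.1095 0.012 ]
```

View pics/w1.png

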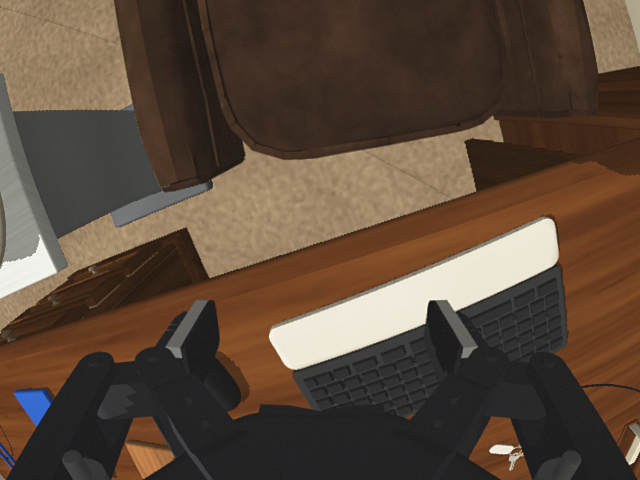

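The wrist picture is still from the start pose, with the keyboard below and the open fingers at (200,340) and (455,340). Both moves were refused, so I'll retry with full rows.

{"op": "arm_command", "data": {
  "deltas": [
    {"rx": 0, "ry": 0, "rz": 0, "dx": -0.035, "dy": -0.0224, "dz": -0.003, "fingers": 0.085},
    {"rx": 0, "ry": 0, "rz": 0, "dx": -0.035, "dy": -0.0224, "dz": -0.003, "fingers": 0.085},
    {"rx": 0, "ry": 0, "rz": 0, "dx": -0.035, "dy": -0.0224, "dz": -0.003, "fingers": 0.085},
    {"rx": 0, "ry": 0, "rz": 0, "dx": -0.035, "dy": -0.0224, "dz": -0.003, "fingers": 0.085},
    {"rx": 0, "ry": 0, "rz": 0, "dx": -0.035, "dy": -0.0224, "dz": -0.003, "fingers": 0.085},
    {"rx": 0, "ry": 0, "rz": 0, "dx": -0.035, "dy": -0.0224, "dz": -0.003, "fingers": 0.085},
    {"rx": 0, "ry": 0, "rz": 0, "dx": -0.035, "dy": -0.0224, "dz": -0.003, "fingers": 0.085},
    {"rx": 0, "ry": 0, "rz": 0, "dx": -0.035, "dy": -0.0224, "dz": -0.003, "fingers": 0.085},
    {"rx": 0, "ry": 0, "rz": 0, "dx": -0.035, "dy": -0.0224, "dz": -0.003, "fingers": 0.085},
    {"rx": 0, "ry": 0, "rz": 0, "dx": -0.035, "dy": -0.0224, "dz": -0.003, "fingers": 0.085},
    {"rx": 0, "ry": 0, "rz": 0, "dx": -0.03, "dy": -0.0224, "dz": 0, "fingers": 0.085},
    {"rx": 0, "ry": 0, "rz": 0, "dx": 0, "dy": 0, "dz": 0, "fingers": 0.085}
  ]
}}

```text
time_s: 3.2
position: [0.4598, 0.1616, 0.2611]
tool_rot: [[-0.945, 0.327, 0.0], [0.327, 0.945, -0.001], [-0.001, -0.001, -1.0]]
ft_force: [1.0, 0.2, -1.3]
grip_width: 0.0842
gripper_force: 0.0
```

```bash
python3 - <<'E'
from h import *
np.set_printoptions(precision=4,suppress=True)
im=shot("wrist");cv2.imwrite("pics/w2.png",im["color"])
for q,z in [("head",.153),("stand_mouth",.105),("lever_tab",.125),("hook_stand",0)]:
    for r in env.tip_of(q,im)[:3]: print(q,np.round(r["location"],1),round(r["p"],2),atz(im,r["location"],z))
E
```

```text
head [287.1 279. ] 0.58 [0.4845 0.1258 0.153 ]
lever_tab [129.7 336.6] 0.54 [ 0.5055 -0.0533  0.125 ]
hook_stand [118.6 184.1] 0.86 [ 0.363  -0.0658 -0.    ]
hook_stand [451.5 228.4] 0.65 [0.5474 0.2932 0.    ]
```

View pics/w2.png

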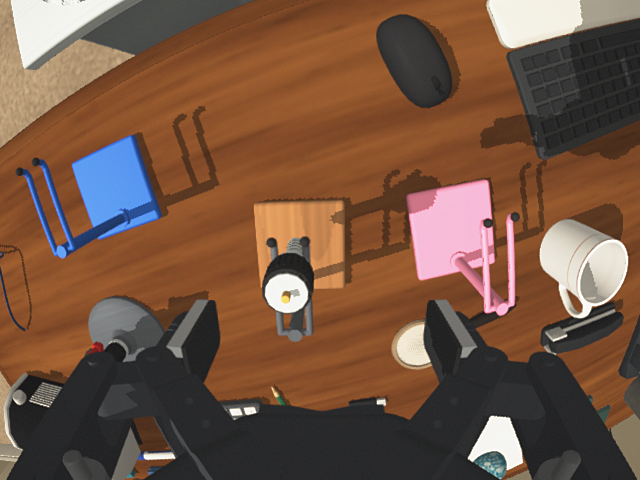

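The wrist picture shows the column on the wooden hook. The head's top disc is at (287,294), its screw tip at (286,298), the prong tips at (272,243) and (304,242), and the post top at (295,336).

```bash
python3 - <<'E'
from h import *
np.set_printoptions(precision=4,suppress=True)
im=shot("wrist");s=env.observe();R=np.array(s["tool_rot"]);p=np.array(s["position"])
g=cv2.cvtColor(im["color"],cv2.COLOR_BGR2GRAY)
m=np.zeros_like(g);m[265:320,255:320]=255
_,l,st,c=cv2.connectedComponentsWithStats(((g>180)&(m>0)).astype(np.uint8));i=1+np.argmax(st[1:,4])
print(st[i],c[i])
e=cv2.minAreaRect(np.argwhere(l==i)[:,::-1].astype(np.float32));print(e)
h=atz(im,e[0],.171);print("headtop",h,"screw",atz(im,(286,297),.183),"tips",atz(im,(272,243),.148),atz(im,(304,242),.148),"post",atz(im,(295,336),.133))
print("delta tool",R.T@(h-p))
E
```

```text
[ 261  279   42   38 1169] [281.4269 297.6005]
((281.5, 297.5), (37.0, 41.0), 90.0)
headtop [0.4872 0.1253 0.171 ] screw [0.4825 0.1316 0.183 ] tips [0.4537 0.1282 0.148 ] [0.4605 0.1506 0.148 ] post [0.5421 0.1124 0.133 ]
delta tool [-0.0414 -0.0284  0.0905]
```

{"op": "arm_command", "data": {
  "deltas": [
    {"rx": 0, "ry": 0, "rz": 0, "dx": -0.018, "dy": -0.011, "dz": 0, "fingers": 0.075},
    {"rx": 0, "ry": 0, "rz": 0, "dx": -0.017, "dy": -0.0103, "dz": 0, "fingers": 0.07},
    {"rx": 0, "ry": 0, "rz": 0, "dx": 0, "dy": 0, "dz": 0.02, "fingers": 0.07},
    {"rx": 0, "ry": 0, "rz": 0, "dx": 0, "dy": 0, "dz": 0.025, "fingers": 0.07},
    {"rx": 0, "ry": 0, "rz": 0, "dx": 0, "dy": 0, "dz": 0.025, "fingers": 0.07},
    {"rx": 0, "ry": 0, "rz": 0, "dx": 0, "dy": 0, "dz": 0.02, "fingers": 0.07},
    {"rx": 0, "ry": 0, "rz": 0, "dx": 0, "dy": 0, "dz": 0.015, "fingers": 0.07},
    {"rx": 0, "ry": 0, "rz": 0, "dx": 0, "dy": 0, "dz": 0.012, "fingers": 0.07},
    {"rx": 0, "ry": 0, "rz": 0, "dx": 0, "dy": 0, "dz": 0.01, "fingers": 0.07},
    {"rx": 0, "ry": 0, "rz": 0, "dx": 0, "dy": 0, "dz": 0, "fingers": 0.07},
    {"rx": 0, "ry": 0, "rz": 0, "dx": 0, "dy": 0, "dz": 0, "fingers": 0.07}
  ],
  "squeeze": 40
}}

```text
time_s: 4.6
position: [0.484, 0.1335, 0.1347]
tool_rot: [[-0.947, 0.322, 0.0], [0.322, 0.947, 0.0], [-0.0, 0.0, -1.0]]
ft_force: [0.2, 0.0, 0.3]
grip_width: 0.0702
gripper_force: 0.0
```

```bash
python3 - <<'E'
from h import *
im=shot("wrist");cv2.imwrite("pics/w3.png",im["color"][150:480,100:540])
s=env.observe();print(s["time_s"],s["position"],s["ft_force"],s["grip_width"])
E
```

```text
4.65 [0.48415194 0.13340227 0.1349309 ] [ 0.09727459 -0.0247175  -0.62004288] 0.0700879570920731
```

View pics/w3.png

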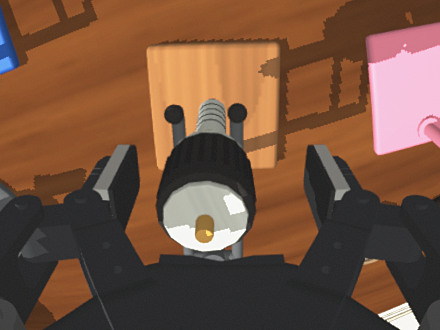

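The head is between the fingers: its disc centre is at crop (205,213), so full (305,363), and both prong tips are clear of the fingers.

```bash
python3 - <<'E'
from h import *
im=shot("wrist");s=env.observe();p=np.array(s["position"])
for u,z in [((305,363),.171),((305,382),.183),((305,379),.183)]:
    h=atz(im,u,z);print(h,np.array(s["tool_rot"]).T@(h-p))
E
```

```text
[0.48591708 0.12608308 0.171     ] [-0.00397816 -0.00628654 -0.03599742]
[0.48499447 0.12687006 0.183     ] [-0.00286605 -0.00583375 -0.04799862]
[0.48379209 0.12731071 0.183     ] [-0.0015858  -0.00580457 -0.04800021]
```

{"op": "arm_command", "data": {
  "deltas": [
    {"rx": 0, "ry": 0, "rz": 0, "dx": -0.003, "dy": -0.006, "dz": 0, "fingers": 0.07},
    {"rx": 0, "ry": 0, "rz": 0, "dx": 0, "dy": 0, "dz": 0, "fingers": 0.05},
    {"rx": 0, "ry": 0, "rz": 0, "dx": 0, "dy": 0, "dz": 0, "fingers": 0.04},
    {"rx": 0, "ry": 0, "rz": 0, "dx": 0, "dy": 0, "dz": 0, "fingers": 0.03},
    {"rx": 0, "ry": 0, "rz": 0, "dx": 0, "dy": 0, "dz": 0, "fingers": 0.02},
    {"rx": 0, "ry": 0, "rz": 0, "dx": 0, "dy": 0, "dz": 0, "fingers": 0.02},
    {"rx": 0, "ry": 0, "rz": 0, "dx": 0, "dy": 0, "dz": 0, "fingers": 0.02},
    {"rx": 0, "ry": 0, "rz": 0, "dx": 0, "dy": 0, "dz": 0, "fingers": 0.02},
    {"rx": 0, "ry": 0, "rz": 0, "dx": 0, "dy": 0, "dz": 0, "fingers": 0.02}
  ],
  "squeeze": 60
}}

```text
time_s: 5.6
position: [0.485, 0.1263, 0.1347]
tool_rot: [[-0.946, 0.323, 0.001], [0.323, 0.946, -0.001], [-0.001, -0.0, -1.0]]
ft_force: [-1.3, -2.5, 5.2]
grip_width: 0.0344
gripper_force: 59.4
```

{"op": "arm_command", "data": {
  "deltas": [
    {"rx": 0, "ry": 0, "rz": 0, "dx": 0, "dy": 0, "dz": -0.008, "fingers": 0.02},
    {"rx": 0, "ry": 0, "rz": 0, "dx": 0, "dy": 0, "dz": -0.012, "fingers": 0.02},
    {"rx": 0, "ry": 0, "rz": 0, "dx": 0, "dy": 0, "dz": -0.02, "fingers": 0.02},
    {"rx": 0, "ry": 0, "rz": 0, "dx": 0, "dy": 0, "dz": -0.02, "fingers": 0.02},
    {"rx": 0, "ry": 0, "rz": 0, "dx": 0, "dy": 0, "dz": -0.02, "fingers": 0.02},
    {"rx": 0, "ry": 0, "rz": 0, "dx": 0, "dy": 0, "dz": -0.02, "fingers": 0.02},
    {"rx": 0, "ry": 0, "rz": 0, "dx": 0, "dy": 0, "dz": -0.02, "fingers": 0.02},
    {"rx": 0, "ry": 0, "rz": 0, "dx": 0, "dy": 0, "dz": -0.01, "fingers": 0.02},
    {"rx": 0, "ry": 0, "rz": 0, "dx": 0, "dy": 0, "dz": 0, "fingers": 0.02},
    {"rx": 0, "ry": 0, "rz": 0, "dx": 0, "dy": 0, "dz": 0, "fingers": 0.02},
    {"rx": 0, "ry": 0, "rz": 0, "dx": 0, "dy": 0, "dz": 0, "fingers": 0.02}
  ]
}}

```text
time_s: 6.7
position: [0.4844, 0.1265, 0.2632]
tool_rot: [[-0.946, 0.323, -0.002], [0.323, 0.946, 0.0], [0.002, -0.001, -1.0]]
ft_force: [1.1, 0.9, -2.6]
grip_width: 0.0351
gripper_force: 59.9
```

{"op": "arm_command", "data": {
  "deltas": [
    {"rx": 0, "ry": 0, "rz": 0, "dx": -0.0153, "dy": -0.0293, "dz": 0, "fingers": 0.02},
    {"rx": 0, "ry": 0, "rz": 0, "dx": -0.0153, "dy": -0.0293, "dz": 0, "fingers": 0.02},
    {"rx": 0, "ry": 0, "rz": 0, "dx": -0.0153, "dy": -0.0293, "dz": 0, "fingers": 0.02},
    {"rx": 0, "ry": 0, "rz": 0, "dx": -0.0153, "dy": -0.0293, "dz": 0, "fingers": 0.02},
    {"rx": 0, "ry": 0, "rz": 0, "dx": -0.0153, "dy": -0.0293, "dz": 0, "fingers": 0.02},
    {"rx": 0, "ry": 0, "rz": 0, "dx": -0.0153, "dy": -0.0293, "dz": 0, "fingers": 0.02},
    {"rx": 0, "ry": 0, "rz": 0, "dx": -0.0153, "dy": -0.0293, "dz": 0, "fingers": 0.02},
    {"rx": 0, "ry": 0, "rz": 0, "dx": -0.0153, "dy": -0.0293, "dz": 0, "fingers": 0.02},
    {"rx": 0, "ry": 0, "rz": 0, "dx": -0.0153, "dy": -0.0293, "dz": 0, "fingers": 0.02},
    {"rx": 0, "ry": 0, "rz": 0, "dx": -0.0153, "dy": -0.0293, "dz": 0, "fingers": 0.02},
    {"rx": 0, "ry": 0, "rz": 0, "dx": 0, "dy": 0, "dz": 0, "fingers": 0.02}
  ]
}}

```text
time_s: 7.8
position: [0.535, -0.2036, 0.2626]
tool_rot: [[-0.945, 0.326, -0.002], [0.326, 0.945, 0.0], [0.002, -0.0, -1.0]]
ft_force: [-0.3, 0.3, -2.2]
grip_width: 0.0345
gripper_force: 60.3
```

{"op": "arm_command", "data": {
  "deltas": [
    {"rx": 0, "ry": 0, "rz": 0.14, "dx": 0, "dy": 0, "dz": 0, "fingers": 0.02},
    {"rx": 0, "ry": 0, "rz": 0.14, "dx": 0, "dy": 0, "dz": 0, "fingers": 0.02},
    {"rx": 0, "ry": 0, "rz": 0.14, "dx": 0, "dy": 0, "dz": 0, "fingers": 0.02},
    {"rx": 0, "ry": 0, "rz": 0.14, "dx": 0, "dy": 0, "dz": 0, "fingers": 0.02},
    {"rx": 0, "ry": 0, "rz": 0.14, "dx": 0, "dy": 0, "dz": 0, "fingers": 0.02},
    {"rx": 0, "ry": 0, "rz": 0.14, "dx": 0, "dy": 0, "dz": 0, "fingers": 0.02},
    {"rx": 0, "ry": 0, "rz": 0.14, "dx": 0, "dy": 0, "dz": 0, "fingers": 0.02},
    {"rx": 0, "ry": 0, "rz": 0.14, "dx": 0, "dy": 0, "dz": 0, "fingers": 0.02},
    {"rx": 0, "ry": 0, "rz": 0, "dx": 0, "dy": 0, "dz": 0, "fingers": 0.02},
    {"rx": 0, "ry": 0, "rz": 0, "dx": 0, "dy": 0, "dz": 0, "fingers": 0.02},
    {"rx": 0, "ry": 0, "rz": 0, "dx": 0, "dy": 0, "dz": 0, "fingers": 0.02}
  ]
}}

```text
time_s: 8.9
position: [0.535, -0.1999, 0.2641]
tool_rot: [[-0.125, 0.992, -0.0], [0.992, 0.125, 0.0], [0.0, -0.0, -1.0]]
ft_force: [0.3, -0.4, -1.1]
grip_width: 0.0351
gripper_force: 60.0
```

```bash
python3 - <<'E'
from h import *
np.set_printoptions(precision=4,suppress=True)
s=env.observe();print(s["time_s"],s["position"],s["tool_rot"],s["q"])
im=shot("wrist");w=im["color"];cv2.imwrite("pics/w4.png",cv2.resize(w[60:420,140:500],(600,600),interpolation=cv2.INTER_CUBIC))
for q,z in [("stand_mouth",.105),("lever_tab",.125),("mark",.25)]:
    for r in env.tip_of(q,im)[:2]: print(q,np.round(r["location"],1),round(r["p"],2),atz(im,r["location"],z))
E
```

```text
8.9 [ 0.535  -0.1999  0.2641] [[-0.1246  0.9922 -0.0004]
 [ 0.9922  0.1246  0.0004]
 [ 0.0004 -0.0003 -1.    ]] [-32.3665  22.8266  67.263    0.0054  89.9398 -39.5239]
stand_mouth [355.1 174.7] 0.89 [ 0.5581 -0.1619  0.105 ]
lever_tab [323.  152.6] 0.86 [ 0.5296 -0.1459  0.125 ]
mark [321.8 294. ] 0.81 [ 0.5354 -0.2014  0.25  ]
```

View pics/w4.png

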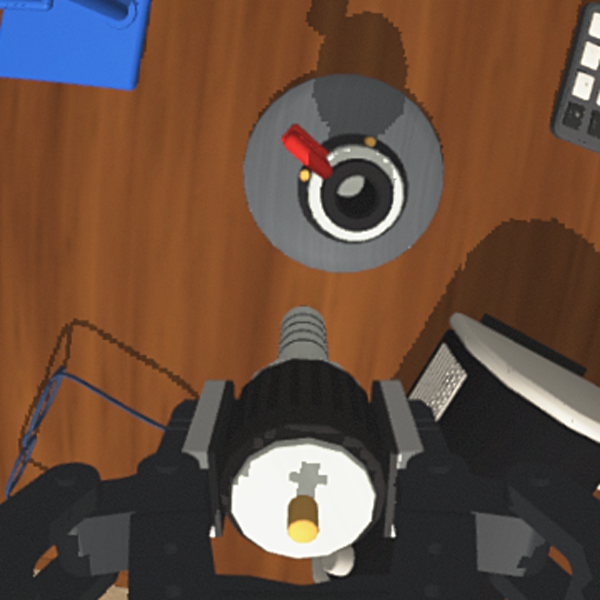

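The picture shows the bore centre at crop (357,192), full (354,175). The red tab runs from (328,170) to (290,133), and the held column's rod foot is near (303,308). Next I compute the tab's azimuth.

```bash
python3 - <<'E'
from h import *
np.set_printoptions(precision=4,suppress=True)
im=shot("wrist");c=atz(im,(354.6,175.),.105)
hsv=cv2.cvtColor(im["color"],cv2.COLOR_BGR2HSV);m=((hsv[...,0]<6)|(hsv[...,0]>174))&(hsv[...,1]>190)&(hsv[...,2]>110)
m[:100]=0;m[200:]=0;m[:,:280]=0;m[:,380:]=0;ys,xs=np.nonzero(m);print(len(xs),xs.min(),xs.max(),ys.min(),ys.max())
print("mouth",c)
for u in [(314,139.8),(336.8,162)]+[(xs[ys==ys.min()].mean(),ys.min()),(xs.min(),ys[xs==xs.min()].mean())]:
    for z in (.145,.11):
        t=atz(im,u,z)-c;print(u,z,t[:2]*1000,np.hypot(*t[:2])*1000,np.degrees(np.arctan2(t[1],t[0])))
print("headtop",atz(im,(321.8,358.2),.300),"screw",atz(im,(321.5,380),.312))
E
```

```text
427 309 338 135 165
mouth [ 0.558  -0.1625  0.105 ]
(314, 139.8) 0.145 [-35.831   26.0452] 44.29690715158206 143.9869320251431
(314, 139.8) 0.11 [-36.3099  24.6327] 43.87685149769882 145.84701003735833
(336.8, 162) 0.145 [-18.0269  12.4224] 21.892576548025396 145.42908683612595
(336.8, 162) 0.11 [-16.1267   9.1895] 18.561147850736443 150.32422060015512
(np.float64(317.0), np.int64(135)) 0.145 [-34.1642  29.6576] 45.241185854027194 139.03914316441626
(np.float64(317.0), np.int64(135)) 0.11 [-34.4204  28.7277] 44.833510644185345 140.15121998273457
(np.int64(309), np.float64(142.5)) 0.145 [-39.0695  23.7401] 45.71674637137902 148.71557924068026
(np.int64(309), np.float64(142.5)) 0.11 [-39.9812  22.0195] 45.643770591464474 151.15638259792422
headtop [ 0.5355 -0.2026  0.3   ] screw [ 0.5354 -0.2028  0.312 ]
```

{"op": "arm_command", "data": {
  "deltas": [
    {"rx": 0, "ry": 0, "rz": 0, "dx": 0.0184, "dy": 0.0137, "dz": 0, "fingers": 0.02},
    {"rx": 0, "ry": 0, "rz": 0, "dx": 0.0183, "dy": 0.0136, "dz": 0, "fingers": 0.02},
    {"rx": 0, "ry": 0, "rz": -0.103, "dx": 0, "dy": 0, "dz": 0, "fingers": 0.02},
    {"rx": 0, "ry": 0, "rz": -0.103, "dx": 0, "dy": 0, "dz": 0, "fingers": 0.02},
    {"rx": 0, "ry": 0, "rz": -0.103, "dx": 0, "dy": 0, "dz": 0, "fingers": 0.02},
    {"rx": 0, "ry": 0, "rz": 0, "dx": 0, "dy": 0, "dz": 0.02, "fingers": 0.02},
    {"rx": 0, "ry": 0, "rz": 0, "dx": 0, "dy": 0, "dz": 0.02, "fingers": 0.02},
    {"rx": 0, "ry": 0, "rz": 0, "dx": 0, "dy": 0, "dz": 0.02, "fingers": 0.02},
    {"rx": 0, "ry": 0, "rz": 0, "dx": 0, "dy": 0, "dz": 0.008, "fingers": 0.02},
    {"rx": 0, "ry": 0, "rz": 0, "dx": 0, "dy": 0, "dz": 0, "fingers": 0.02},
    {"rx": 0, "ry": 0, "rz": 0, "dx": 0, "dy": 0, "dz": 0, "fingers": 0.02},
    {"rx": 0, "ry": 0, "rz": 0, "dx": 0, "dy": 0, "dz": 0, "fingers": 0.02}
  ]
}}

```text
time_s: 10.35
position: [0.558, -0.1607, 0.1975]
tool_rot: [[-0.418, 0.909, 0.002], [0.909, 0.418, -0.001], [-0.002, 0.001, -1.0]]
ft_force: [0.3, -0.5, -2.0]
grip_width: 0.0349
gripper_force: 60.2
```

```bash
python3 - <<'E'
from h import *
np.set_printoptions(precision=4,suppress=True)
s=env.observe();p=np.array(s["position"]);print(s["time_s"],p,s["tool_rot"])
cr=[]
for c in ["scene","side","wrist"]:
    im=shot(c)
    for q,z in [("stand_mouth",.105),("mark",p[2]-.0167),("head",p[2]+.0183),("column",p[2]-.0767)]:
        for r in env.tip_of(q,im)[:1]: print(c,q,np.round(r["location"],1),round(r["p"],2),atz(im,r["location"],z))
    v,u={"scene":(325,415),"side":(320,297),"wrist":(230,330)}[c]
    h=50 if c!="wrist" else 130
    cr.append(cv2.resize(im["color"][v-h:v+h,u-h:u+h] if c!="wrist" else im["color"][100:360,200:460],(265,265) if 0 else (400,400),interpolation=cv2.INTER_CUBIC))
cv2.imwrite("pics/c5.png",np.hstack(cr[:2]))
E
```

```text
10.35 [ 0.558  -0.1607  0.1975] [[-0.4178  0.9085  0.0018]
 [ 0.9085  0.4178 -0.001 ]
 [-0.0016  0.0012 -1.    ]]
scene stand_mouth [418.4 323.5] 0.55 [ 0.5614 -0.1613  0.105 ]
scene mark [423.6 284.3] 0.97 [ 0.5591 -0.1608  0.1808]
scene head [427.1 268.2] 0.63 [ 0.5524 -0.1681  0.2158]
scene column [420.1 318.4] 0.76 [ 0.5574 -0.1664  0.1208]
side stand_mouth [291.5 333.7] 0.89 [ 0.5529 -0.1761  0.105 ]
side mark [297.5 281.3] 0.64 [ 0.5584 -0.1536  0.1808]
side head [297.9 262.7] 0.74 [ 0.5596 -0.1638  0.2158]
side column [296.7 321.6] 0.55 [ 0.5594 -0.1671  0.1208]
wrist stand_mouth [320.3 244. ] 0.64 [ 0.558 -0.163  0.105]
wrist mark [320.1 292. ] 0.82 [ 0.5575 -0.1619  0.1808]
wrist head [322.5 328.4] 0.79 [ 0.5579 -0.1604  0.2158]
wrist column [322.6 252.5] 0.72 [ 0.5595 -0.1627  0.1208]
```

View pics/c5.png

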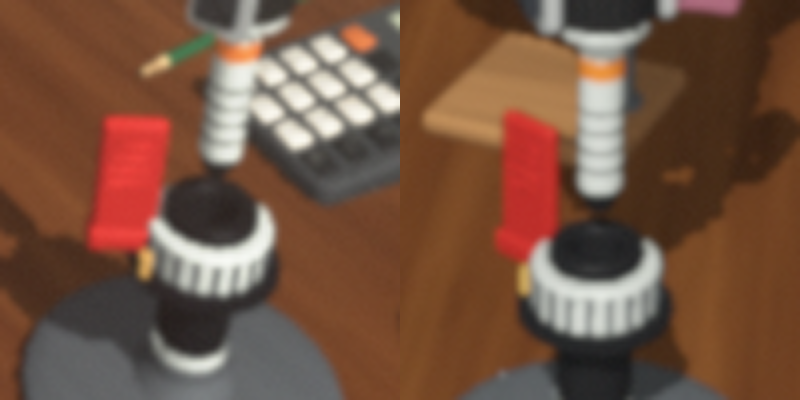

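Extended down to the mouth, the rod axis meets its centre in both views: scene crop (215,205) against mouth (211,208), side (597,250) against (597,248). I lower it in small steps while watching the force.

{"op": "arm_command", "data": {
  "deltas": [
    {"rx": 0, "ry": 0, "rz": 0, "dx": 0, "dy": 0, "dz": 0.008, "fingers": 0.02},
    {"rx": 0, "ry": 0, "rz": 0, "dx": 0, "dy": 0, "dz": 0.006, "fingers": 0.02},
    {"rx": 0, "ry": 0, "rz": 0, "dx": 0, "dy": 0, "dz": 0.005, "fingers": 0.02},
    {"rx": 0, "ry": 0, "rz": 0, "dx": 0, "dy": 0, "dz": 0.005, "fingers": 0.02},
    {"rx": 0, "ry": 0, "rz": 0, "dx": 0, "dy": 0, "dz": 0.005, "fingers": 0.02},
    {"rx": 0, "ry": 0, "rz": 0, "dx": 0, "dy": 0, "dz": 0.004, "fingers": 0.02},
    {"rx": 0, "ry": 0, "rz": 0, "dx": 0, "dy": 0, "dz": 0, "fingers": 0.02},
    {"rx": 0, "ry": 0, "rz": 0, "dx": 0, "dy": 0, "dz": 0, "fingers": 0.02}
  ]
}}

```text
time_s: 11.9
position: [0.5575, -0.1606, 0.1632]
tool_rot: [[-0.418, 0.909, -0.001], [0.909, 0.418, -0.0], [0.0, -0.001, -1.0]]
ft_force: [-1.0, -1.9, -2.2]
grip_width: 0.0351
gripper_force: 60.0
```

{"op": "arm_command", "data": {
  "deltas": [
    {"rx": 0, "ry": 0, "rz": 0, "dx": 0, "dy": 0, "dz": 0.007, "fingers": 0.02},
    {"rx": 0, "ry": 0, "rz": 0, "dx": 0, "dy": 0, "dz": 0.007, "fingers": 0.02},
    {"rx": 0, "ry": 0, "rz": 0, "dx": 0, "dy": 0, "dz": 0.007, "fingers": 0.02},
    {"rx": 0, "ry": 0, "rz": 0, "dx": 0, "dy": 0, "dz": 0.007, "fingers": 0.02},
    {"rx": 0, "ry": 0, "rz": 0, "dx": 0, "dy": 0, "dz": 0.006, "fingers": 0.02},
    {"rx": 0, "ry": 0, "rz": 0, "dx": 0, "dy": 0, "dz": 0.005, "fingers": 0.02},
    {"rx": 0, "ry": 0, "rz": 0, "dx": 0, "dy": 0, "dz": 0, "fingers": 0.02},
    {"rx": 0, "ry": 0, "rz": 0, "dx": 0, "dy": 0, "dz": 0, "fingers": 0.02}
  ]
}}

```text
time_s: 12.7
position: [0.5574, -0.1605, 0.1238]
tool_rot: [[-0.418, 0.909, -0.001], [0.909, 0.418, 0.0], [0.001, -0.001, -1.0]]
ft_force: [-1.8, -4.7, -5.4]
grip_width: 0.0348
gripper_force: 60.1
```

```bash
python3 - <<'E'
from h import *
np.set_printoptions(precision=4,suppress=True)
s=env.observe();p=np.array(s["position"]);print(s["time_s"],p,s["ft_force"],s["wrist_torque"])
cr=[]
for c,(v,u) in {"scene":(312,410),"side":(315,293)}.items():
    im=shot(c);h=40;cr.append(cv2.resize(im["color"][v-h:v+h,u-h:u+h],(400,400),interpolation=cv2.INTER_CUBIC))
    for q in ["stand_mouth","mark","head"]:
        for r in env.tip_of(q,im)[:1]: print(c,q,np.round(r["location"],1),round(r["p"],2))
cv2.imwrite("pics/c6.png",np.hstack(cr))
E
```

```text
12.7 [ 0.5574 -0.1605  0.1238] [-1.7854 -4.702  -5.3911] [-0.9289  0.4011 -0.0309]
scene stand_mouth [416.9 324. ] 0.77
scene mark [415.  326.2] 0.78
scene head [419.1 306. ] 0.62
side stand_mouth [293.8 332.3] 0.58
side mark [296.8 325.1] 0.98
side head [295.5 307.7] 0.68
```

View pics/c6.png

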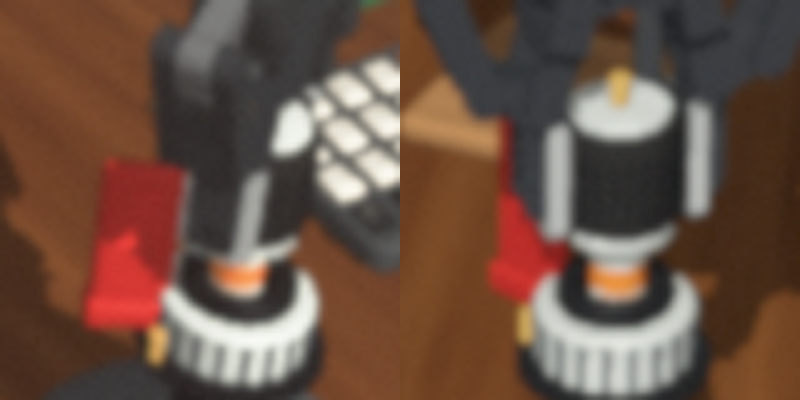

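The orange band is visible just above the collar, at scene crop (240,275) and side crop (616,280). The band and collar look close, so I measure the height numerically.

```bash
python3 - <<'E'
from h import *
np.set_printoptions(precision=4,suppress=True)
ax=np.array([.5575,-.162])
for c,(v,u) in {"scene":(327,416),"side":(331,296)}.items():
    im=shot(c);hsv=cv2.cvtColor(im["color"],cv2.COLOR_BGR2HSV)[v-14:v+14,u-12:u+12].astype(int)
    m=(hsv[...,0]>3)&(hsv[...,0]<22)&(hsv[...,1]>110)&(hsv[...,2]>120)
    ys,xs=np.nonzero(m);cx=np.median(xs);print(c,"n",len(xs),cx+u-12,xs.min()+u-12,xs.max()+u-12)
    k=int(round(cx));print([tuple(int(t) for t in hsv[r,k]) for r in range(6,24)],"rows from",v-8)
    def z(row):
        e,d=ray(im,(cx+u-12,row));D=np.linalg.norm(ax-e[:2]);t=(D-.008)/np.linalg.norm(d[:2]);return (e+d*t)[2]
    for row in range(v-8,v+10,2): print(row,round(z(row)*1000,1),end="; ")
    print()
    K=np.array(im["camera_matrix"])
    P=np.r_[ax,.105]-np.array(im["eye"]);q=np.array(im["orientation"]).T@P;print("mouth proj",K[0,2]-K[0,0]*q[0]/q[2],K[1,2]+K[1,1]*q[1]/q[2])
E
```

```text
scene n 42 417.0 405 423
[(30, 6, 124), (30, 8, 131), (38, 7, 141), (30, 8, 151), (20, 14, 162), (12, 54, 184), (10, 119, 218), (11, 162, 234), (12, 173, 240), (12, 142, 239), (12, 97, 229), (14, 62, 190), (16, 34, 127), (13, 24, 73), (6, 22, 58), (10, 28, 55), (18, 18, 69), (35, 12, 132)] rows from 319
319 122.6; 321 118.8; 323 114.9; 325 111.1; 327 107.2; 329 103.3; 331 99.4; 333 95.4; 335 91.4; 
mouth proj 416.83470883507243 324.6347365153089
side n 47 296.0 290 301
[(50, 9, 165), (47, 9, 193), (45, 8, 188), (50, 9, 173), (26, 12, 177), (12, 38, 206), (11, 90, 225), (13, 153, 232), (15, 184, 233), (15, 171, 231), (14, 132, 219), (12, 89, 186), (12, 56, 128), (15, 20, 75), (90, 4, 57), (90, 5, 50), (60, 11, 68), (48, 10, 133)] rows from 323
323 120.0; 325 116.6; 327 113.1; 329 109.7; 331 106.2; 333 102.7; 335 99.2; 337 95.7; 339 92.1; 
mouth proj 295.65033928085376 328.7424197852841
```

{"op": "arm_command", "data": {
  "deltas": [
    {"rx": 0, "ry": 0, "rz": 0, "dx": -0.0008, "dy": -0.0008, "dz": 0.0015, "fingers": 0.02},
    {"rx": 0, "ry": 0, "rz": 0, "dx": 0, "dy": 0, "dz": 0, "fingers": 0.02},
    {"rx": 0, "ry": 0, "rz": 0, "dx": 0, "dy": 0, "dz": 0, "fingers": 0.02},
    {"rx": 0, "ry": 0, "rz": 0, "dx": 0, "dy": 0, "dz": 0, "fingers": 0.02},
    {"rx": 0, "ry": 0, "rz": 0, "dx": 0, "dy": 0, "dz": 0, "fingers": 0.02}
  ]
}}

```text
time_s: 13.7
position: [0.5574, -0.1613, 0.1229]
tool_rot: [[-0.418, 0.908, 0.0], [0.908, 0.418, 0.0], [0.0, 0.0, -1.0]]
ft_force: [0.1, 0.4, -1.7]
grip_width: 0.0348
gripper_force: 60.4
```

{"op": "arm_command", "data": {
  "deltas": [
    {"rx": 0, "ry": 0, "rz": 0.08, "dx": 0, "dy": 0, "dz": 0, "fingers": 0.02},
    {"rx": 0, "ry": 0, "rz": 0.08, "dx": 0, "dy": 0, "dz": 0, "fingers": 0.02},
    {"rx": 0, "ry": 0, "rz": 0.08, "dx": 0, "dy": 0, "dz": 0, "fingers": 0.02},
    {"rx": 0, "ry": 0, "rz": 0.08, "dx": 0, "dy": 0, "dz": 0, "fingers": 0.02},
    {"rx": 0, "ry": 0, "rz": 0.08, "dx": 0, "dy": 0, "dz": 0, "fingers": 0.02},
    {"rx": 0, "ry": 0, "rz": 0.08, "dx": 0, "dy": 0, "dz": 0, "fingers": 0.02},
    {"rx": 0, "ry": 0, "rz": 0, "dx": 0, "dy": 0, "dz": 0, "fingers": 0.02}
  ]
}}

```text
time_s: 14.4
position: [0.557, -0.1625, 0.1229]
tool_rot: [[0.051, 0.999, -0.0], [0.999, -0.051, -0.002], [-0.002, -0.0, -1.0]]
ft_force: [-2.3, -4.4, -2.7]
grip_width: 0.0347
gripper_force: 62.0
```

{"op": "arm_command", "data": {
  "deltas": [
    {"rx": 0, "ry": 0, "rz": 0.08, "dx": 0, "dy": 0, "dz": 0, "fingers": 0.02},
    {"rx": 0, "ry": 0, "rz": 0.08, "dx": 0, "dy": 0, "dz": 0, "fingers": 0.02},
    {"rx": 0, "ry": 0, "rz": 0.08, "dx": 0, "dy": 0, "dz": 0, "fingers": 0.02},
    {"rx": 0, "ry": 0, "rz": 0.08, "dx": 0, "dy": 0, "dz": 0, "fingers": 0.02},
    {"rx": 0, "ry": 0, "rz": 0, "dx": 0, "dy": 0, "dz": 0, "fingers": 0.02},
    {"rx": 0, "ry": 0, "rz": 0, "dx": 0, "dy": 0, "dz": 0, "fingers": 0.02}
  ]
}}

```text
time_s: 15.0
position: [0.5572, -0.1625, 0.1229]
tool_rot: [[0.361, 0.933, -0.0], [0.933, -0.361, -0.002], [-0.002, 0.001, -1.0]]
ft_force: [-1.6, -4.4, -1.7]
grip_width: 0.035
gripper_force: 62.2
```

```bash
python3 - <<'E'
from h import *
s=env.observe();print(s["time_s"],s["position"],s["ft_force"],s["wrist_torque"],s["q"])
cr=[]
im=shot("wrist");cr.append(cv2.resize(im["color"][160:400,200:440],(400,400),interpolation=cv2.INTER_CUBIC))
im=shot("side");cr.append(cv2.resize(im["color"][275:355,253:333],(400,400),interpolation=cv2.INTER_CUBIC))
cv2.imwrite("pics/c7.png",np.hstack(cr))
E
```

```text
15.0 [ 0.55717794 -0.16246735  0.12293996] [-1.64372248 -4.44659588 -1.73011124] [-0.79984689  0.14340666  0.11948483] [-27.8950934   30.33316415  78.98175386  -0.0970664   70.63815464
  -6.70878201]
```

View pics/c7.png

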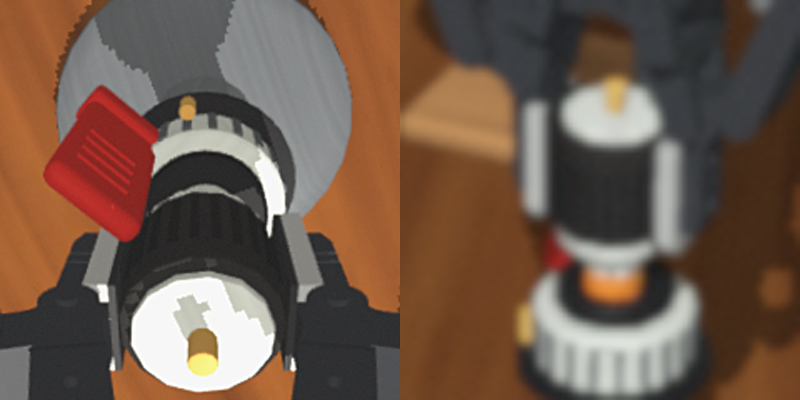

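The left finger has reached the red tab (tab at crop (105,160)) and is swinging it round. The band sits at the collar edge in the side view at (613,288), so I continue.

{"op": "arm_command", "data": {
  "deltas": [
    {"rx": 0, "ry": 0, "rz": 0.08, "dx": 0, "dy": 0, "dz": 0, "fingers": 0.02},
    {"rx": 0, "ry": 0, "rz": 0.08, "dx": 0, "dy": 0, "dz": 0, "fingers": 0.02},
    {"rx": 0, "ry": 0, "rz": 0.08, "dx": 0, "dy": 0, "dz": 0, "fingers": 0.02},
    {"rx": 0, "ry": 0, "rz": 0.08, "dx": 0, "dy": 0, "dz": 0, "fingers": 0.02},
    {"rx": 0, "ry": 0, "rz": 0, "dx": 0, "dy": 0, "dz": 0, "fingers": 0.02},
    {"rx": 0, "ry": 0, "rz": 0, "dx": 0, "dy": 0, "dz": 0, "fingers": 0.02}
  ]
}}

```text
time_s: 15.7
position: [0.5577, -0.1626, 0.123]
tool_rot: [[0.636, 0.772, 0.001], [0.772, -0.636, -0.002], [-0.001, 0.003, -1.0]]
ft_force: [0.6, -5.7, -3.9]
grip_width: 0.0344
gripper_force: 62.1
```

{"op": "arm_command", "data": {
  "deltas": [
    {"rx": 0, "ry": 0, "rz": 0.06, "dx": 0, "dy": 0, "dz": 0, "fingers": 0.02},
    {"rx": 0, "ry": 0, "rz": 0.06, "dx": 0, "dy": 0, "dz": 0, "fingers": 0.02},
    {"rx": 0, "ry": 0, "rz": 0, "dx": 0, "dy": 0, "dz": 0, "fingers": 0.02},
    {"rx": 0, "ry": 0, "rz": 0, "dx": 0, "dy": 0, "dz": 0, "fingers": 0.02}
  ]
}}

```text
time_s: 16.1
position: [0.5565, -0.1632, 0.123]
tool_rot: [[0.723, 0.691, -0.001], [0.691, -0.723, -0.003], [-0.003, 0.001, -1.0]]
ft_force: [-7.8, -9.4, -1.4]
grip_width: 0.0343
gripper_force: 69.0
```

```bash
cat > tab.py <<'E'
from h import *
np.set_printoptions(precision=3,suppress=True)
s=env.observe();R=np.array(s["tool_rot"]);print(s["time_s"],s["position"],s["ft_force"],s["wrist_torque"],"az",np.degrees(np.arctan2(R[1,1],R[0,1])))
im=shot("wrist");hsv=cv2.cvtColor(im["color"],cv2.COLOR_BGR2HSV)
m=(((hsv[...,0]<6)|(hsv[...,0]>174))&(hsv[...,1]>190)&(hsv[...,2]>90)).astype(np.uint8);m[:150]=0;m[350:]=0;m[:,:180]=0;m[:,420:]=0
c=max(cv2.findContours(m,0,2)[0],key=cv2.contourArea);b=cv2.approxPolyDP(c,4,True)[:,0];print(cv2.contourArea(c))
o=np.array([.5575,-.1625])
for u in b:
    r=[]
    for z in (.145,.105):
        t=atz(im,u,z)[:2]-o;r+=[(round(1000*np.hypot(*t)),round(float(np.degrees(np.arctan2(t[1],t[0]))),1))]
    print(u,r)
E
python3 tab.py
```

```text
16.1 [ 0.557 -0.163  0.123] [-7.811 -9.386 -1.387] [-1.579  0.299  0.656] az -46.2991135387717
3702.0
[253 217] [(49, 71.1), (45, 85.8)]
[220 273] [(43, 101.1), (49, 126.5)]
[272 306] [(20, 103.9), (26, 158.8)]
[279 300] [(20, 93.5), (22, 154.8)]
[289 239] [(38, 60.2), (27, 75.3)]
```

{"op": "arm_command", "data": {
  "deltas": [
    {"rx": 0, "ry": 0, "rz": 0.03, "dx": 0, "dy": 0, "dz": 0, "fingers": 0.02},
    {"rx": 0, "ry": 0, "rz": 0.03, "dx": 0, "dy": 0, "dz": 0, "fingers": 0.02},
    {"rx": 0, "ry": 0, "rz": 0, "dx": 0, "dy": 0, "dz": 0, "fingers": 0.02},
    {"rx": 0, "ry": 0, "rz": 0, "dx": 0, "dy": 0, "dz": 0, "fingers": 0.02}
  ]
}}

```text
time_s: 16.55
position: [0.5553, -0.1633, 0.1229]
tool_rot: [[0.763, 0.646, -0.005], [0.646, -0.763, -0.003], [-0.006, -0.0, -1.0]]
ft_force: [-12.5, -10.1, 1.1]
grip_width: 0.0344
gripper_force: 71.0
```

```bash
python3 tab.py
```

```text
16.55 [ 0.555 -0.163  0.123] [-12.483 -10.094   1.106] [-1.7    1.442  0.586] az -49.745153287996686
3748.5
[253 218] [(48, 69.0), (45, 84.2)]
[219 277] [(43, 101.3), (50, 126.8)]
[272 306] [(21, 103.4), (27, 156.8)]
[279 300] [(20, 93.1), (23, 153.2)]
[289 239] [(37, 58.0), (27, 74.1)]
```

{"op": "arm_command", "data": {
  "deltas": [
    {"rx": 0, "ry": 0, "rz": 0, "dx": 0.0006, "dy": 0.0005, "dz": 0, "fingers": 0.02},
    {"rx": 0, "ry": 0, "rz": 0.02, "dx": 0.0006, "dy": 0.0005, "dz": 0, "fingers": 0.02},
    {"rx": 0, "ry": 0, "rz": 0, "dx": 0, "dy": 0, "dz": 0, "fingers": 0.02},
    {"rx": 0, "ry": 0, "rz": 0, "dx": 0, "dy": 0, "dz": 0, "fingers": 0.02}
  ]
}}

```text
time_s: 17.0
position: [0.5553, -0.1633, 0.1228]
tool_rot: [[0.776, 0.631, -0.008], [0.631, -0.776, -0.003], [-0.009, -0.003, -1.0]]
ft_force: [-21.1, -11.7, 4.6]
grip_width: 0.0347
gripper_force: 74.4
```

```bash
python3 tab.py; python3 - <<'E'
from h import *
cr=[]
im=shot("wrist");cr.append(cv2.resize(im["color"][160:400,200:440],(400,400),interpolation=cv2.INTER_CUBIC))
im=shot("side");cr.append(cv2.resize(im["color"][275:355,253:333],(400,400),interpolation=cv2.INTER_CUBIC))
cv2.imwrite("pics/c8.png",np.hstack(cr))
E
```

```text
17.0 [ 0.555 -0.163  0.123] [-21.142 -11.659   4.587] [-1.891  2.734  0.778] az -50.86518007772017
3758.0
[251 220] [(48, 68.8), (45, 84.8)]
[238 242] [(45, 79.5), (44, 101.0)]
[247 249] [(41, 78.5), (39, 102.6)]
[237 244] [(44, 80.5), (44, 102.4)]
[217 278] [(43, 101.0), (51, 126.5)]
[274 306] [(20, 100.9), (26, 156.8)]
[288 239] [(37, 57.1), (27, 73.8)]
```

View pics/c8.png

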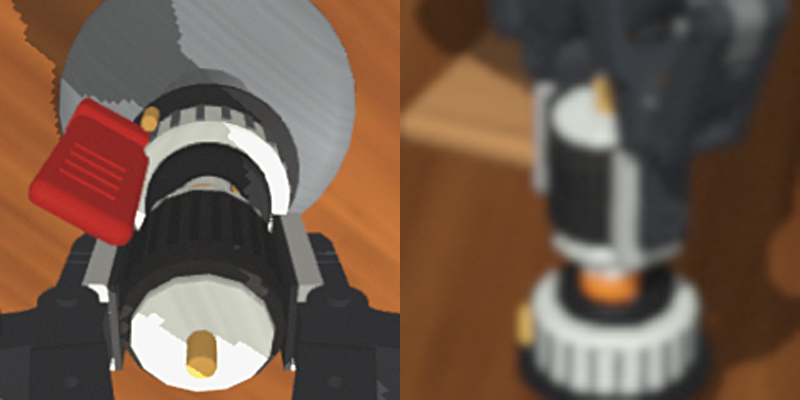

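The tab is now against the brass stop pin at crop (150,118). The force rises without any further tab movement, so the lever is at its stop. The band at side crop (610,288) is still at the edge. I relieve the excess push slightly.

{"op": "arm_command", "data": {
  "deltas": [
    {"rx": 0, "ry": 0, "rz": -0.015, "dx": -0.0006, "dy": -0.0005, "dz": 0, "fingers": 0.02},
    {"rx": 0, "ry": 0, "rz": 0, "dx": -0.0004, "dy": -0.0003, "dz": 0, "fingers": 0.02},
    {"rx": 0, "ry": 0, "rz": 0, "dx": 0, "dy": 0, "dz": 0, "fingers": 0.02},
    {"rx": 0, "ry": 0, "rz": 0, "dx": 0, "dy": 0, "dz": 0, "fingers": 0.02},
    {"rx": 0, "ry": 0, "rz": 0, "dx": 0, "dy": 0, "dz": 0, "fingers": 0.02}
  ]
}}

```text
time_s: 17.65
position: [0.5553, -0.1633, 0.1229]
tool_rot: [[0.766, 0.642, -0.005], [0.642, -0.766, -0.003], [-0.006, -0.001, -1.0]]
ft_force: [-14.9, -10.1, 1.8]
grip_width: 0.0348
gripper_force: 71.6
```

```bash
python3 tab.py; python3 - <<'E'
from h import *
for c,(v,u) in {"scene":(328,416),"side":(331,296)}.items():
    im=shot(c);hsv=cv2.cvtColor(im["color"],cv2.COLOR_BGR2HSV)[v-14:v+14,u-12:u+12].astype(int)
    w=np.where((hsv[...,0]>7)&(hsv[...,0]<20)&(hsv[...,1]>100)&(hsv[...,2]>150),hsv[...,1],0)
    ys,xs=np.indices(w.shape);print(c,(w*xs).sum()/w.sum()+u-12,(w*ys).sum()/w.sum()+v-14,(w>0).sum())
    k=w.sum(0).argmax();print(hsv[6:26,k,1],"rows from",v-8)
E
```

```text
17.65 [ 0.555 -0.163  0.123] [-14.896 -10.074   1.762] [-1.705  1.69   0.625] az -50.02657694753288
3778.5
[252 219] [(48, 69.2), (45, 84.8)]
[218 276] [(43, 100.7), (50, 126.0)]
[273 306] [(20, 102.6), (27, 157.0)]
[279 299] [(20, 91.8), (22, 151.7)]
[288 239] [(37, 58.2), (27, 74.6)]
scene 418.030118255728 328.5336289726534 34
[ 33  31  22  12  12  15  59 121 160 175 177 160 108  32  17  12  11  14
   9   5] rows from 320
side 294.44331192404354 332.26082099972075 41
[  4   4   4   5   6  20  62 128 178 193 186 174 150  63   5   5   7   9
   9   8] rows from 323
```

```bash
python3 -c "
from rig import env
print(env.close_job())"
```

```text
the job is handed in; nothing more can be done
None
```

I handed the job in with the column still gripped in the collar, its band within about 2 mm of the top edge by camera, and the red lever hard against its closed stop. The lever's angle measured only about 0.83–0.84 rad from the images, so "fully closed" rests mainly on it touching the stop pin and not moving under more force; no verdict was returned.

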